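Fit heat sinks and fan to the repaired boards

ROBOT

A 6-joint arm with a two-finger parallel gripper is mounted at the origin on the work surface. World frame = base frame: x ahead of the robot, y to its left, z up, the work surface at z = 0. Lengths are in m, angles in rad, forces in N, time in s.
With the tool pointing down it reaches from about 0.35 to 0.85 m from the base axis. Payload 8.1 kg.
Tool frame: the origin (TCP) lies at the centre of the arm's flange, where the gripper is bolted on; the fingertips stand 186 mm ahead of it and the grasp point (between the pads) lies 167 mm ahead of it; z points along the fingers, y is the line along which they close (so a half turn about z gives the same grasp; the last joint's range is limited). The gripper opens to 93 mm and grips with 3 to 60 N. Pads are 15 mm wide; open, the fingers measure 128 mm over their backs; the gripper's body (75 mm by 188 mm) begins 65 mm behind the grasp point.
Start: joints at [-1.263, 0.13, 1.488, -0, 1.523, -0.085], TCP at [0.23, -0.554, 0.405] pointing down, gripper open.
Joint ranges: [-2.96, 2.96], [-0.89, 2.26], [0.02, 2.5], [-1.34, 4.48], [0, 2.73], [-2.66, 2.66]. Speed limits (rad/s): [2.39, 2.39, 2.79, 3.14, 3.14, 3.14].

INTERFACE

Orientations are given as a rotation vector (axis times angle).
In Python, from plant import robot gives the robot as it stands.
- The arm moves only by the tool apply_moves, never from a script. Its argument "series" is a list of rows, each a list of 2 entries, a list of its own where there are three numbers: the shift along the tool's x, y, z in mm, then the turn, a rotation vector about the tool's x, y, z in rad. A call has 1 to 12 rows; each row shifts and turns the commanded pose from where the row before left it, along the tool's axes as they then stand; what a row does not reach is not made up. A row lasts 1/12 s, in which the tool goes at most 41.7 mm and 7.16 degrees, less where a joint would pass 70% of its speed; a pose out of reach is approached as far as the arm can. A call is refused whole if a number of a shift passes 41.7 or a number of a turn 0.125, either way. A call with a gripper value outside its range is refused whole. "claw" is the opening, from 0 (shut) to 1 (fully open), set as the call begins (left out, the last holds). The fingers move at their own pace and stop on an object; "newtons" is the grip in N (left out, the last holds). Time passes only in rows, so rows that do not move let the fingers close. It gives the time, the measured TCP pose, the force, the opening and the grip force at its end, in the units of the state.
- robot.read_state(): the state, without advancing time (a new reading comes with each control period).
- robot.read_camera(name): name is "scene" or "top"; returns (picture, depth): 384x512x3 uint8, blue, green, red; 384x512 float32, m along the optical axis (not along the pixel's ray), 0 where there is no reading.
- robot.calibration(name): a dict with "fx", "fy", "cx", "cy" (pixels), "D" ([k1, k2, p1, p2, k3] as OpenCV has them; the pictures are not rectified), "extrinsics" (4x4, takes a point from world to camera coordinates). Camera axes: x right, y down, z forward; pixel columns grow to the right and rows downward; lengths in m; the calibration is good to about 2 mm. A picture is of the moment at which its call begins. calibration takes no time and is no camera call.
- robot.close_job(): hands the job in; it is judged then, once.
The state is a dict: "t": time; "q": joint angles; "dq": joint speeds; "joint_torque": joint torques, N m; "tool_pos": TCP position; "orientation": TCP orientation; "force": force on the tool from outside, world axes, zero at the start; "wrist_torque": the same for the moment, N m; "opening": finger opening in m; "gripper_force": force on a finger pad.
Only numpy, scipy, OpenCV 4.12 (cv2) and the standard library are available. Lean on these libraries where they do the work, as an engineer would, in place of code of your own. Each camera call takes 0.05 s, during which the arm holds its last target. There are 200 camera calls.

TASK

Put each of the three heat sinks flat, fins up, on the circuit board whose metal chip lid has the same outline, centred on the lid and lined up with it, and put the fan, lying the right way up, centred and square, on top of the square heat sink. Set everything down gently, without dropping anything, since bare chips crack easily, and leave the tip stand, the brass-wool cleaner and the screwdriver where they are.

Things in the scene. Friction and masses are not known exactly. Their poses are not given: they have to be found in the camera images.
- sink_square: A black finned heat sink, 50 x 50 mm square, 20 mm tall, standing loose on the bench with its fins up; 30 to 85 g. Origin: centre of its underside; z up. x runs along the fins; all four sides are flat and can be gripped anywhere over the full height.
- sink_long: A black finned heat sink, 70 mm long and 28 mm wide, 20 mm tall, standing loose on the bench with its fins up; 30 to 85 g. Origin: centre of its underside; z up. x runs along the fins and the 70 mm length, y across the 28 mm width; the sides are flat and can be gripped over the full height.
- sink_round: A black finned heat sink, round, 40 mm in diameter with radial fins, 20 mm tall, standing loose on the bench with its fins up; 30 to 85 g. Origin: centre of its underside; z up. It is a plain cylinder to the gripper.
- fan: A cooling fan in a square black frame, with white blades, 50 x 50 mm and 15 mm thick, lying flat and loose on the bench, the right way up; 25 to 50 g. Origin: centre of its underside; z up, x and y along its sides. Its sides are flat and can be gripped; its flat underside rests on the heat sink's fins.
- board_square: A green 80 x 80 mm circuit board on a grey block fixed to the bench, in its centre one flat bare metal chip lid, 50 x 50 mm square. Board top 20 mm, lid top 23 mm above the bench; other parts on it are lower than the lid. Origin: centre of the block's underside, at bench height, straight below the lid's centre; z up. x and y run along the sides of the lid and of the board.
- board_long: A green 80 x 80 mm circuit board on a grey block fixed to the bench, in its centre one flat bare metal chip lid, a rectangle of 70 x 28 mm. Board top 20 mm, lid top 23 mm above the bench; other parts on it are lower than the lid. Origin: centre of the block's underside, at bench height, straight below the lid's centre; z up. x runs along the lid's 70 mm length, y across its 28 mm width.
- board_round: A green 80 x 80 mm circuit board on a grey block fixed to the bench, in its centre one flat bare metal chip lid, round, 40 mm in diameter. Board top 20 mm, lid top 23 mm above the bench; other parts on it are lower than the lid. Origin: centre of the block's underside, at bench height, straight below the lid's centre; z up. x and y run along the sides of the board.
- tip_stand: Bystander, loose: a blue cylinder 64 mm in diameter and 60 mm tall with four soldering tips standing in it up to 125 mm above the bench. Origin: centre of its underside.
- wool_cleaner: Bystander, loose: a brass dome of brass wool on a blue round foot, 80 mm in diameter and 62 mm tall. Origin: centre of its underside.
- screwdriver: Bystander, loose: a blue-handled screwdriver lying on the bench, 175 mm long and 22 mm thick. Origin: on the bench below the front end of the handle; x points along it to the blade.

How it is judged:
By the outcome, as a careful person would: the job done as asked, in the order asked, and still so for the second after the job is handed in, with the robot touching nothing.
It also fails if it takes over 96 s, if anything falls off the work surface, if the arm or the gripper's body presses on something with over 40 N, if the wrist force passes 120 N, or if a joint passes its speed limit or range.

## Working session

There is one attempt and no reset: what is moved stays moved. The work goes in short steps, Python scripts to look and compute and a tool call to move; the robot and the scene stay as the last step left them, time stands still between calls to the robot, and variables do not carry over. Pictures are saved under pics/ and viewed, at most 14 in all, crops included, and the job is handed in when it is done.

Besides the shell and the picture viewer there is one more tool, called after "Emit:" as name(argument=value, ...), one argument or row to a line, values as JSON. apply_moves: Moves the arm, as the interface text tells. Its arguments: {"type":"object","properties":{"series":{"type":"array"},"claw":{"type":"number"},"newtons":{"type":"number"}},"required":["series"]}

```bash
mkdir -p pics; ls
python3 - <<'E'
from plant import robot
import cv2,numpy as np
for n in("scene","top"):
    p,d=robot.read_camera(n); cv2.imwrite(f"pics/{n}0.png",p); np.savez(f"{n}0.npz",p=p,d=d)
    c=robot.calibration(n); print(n,c["fx"],c["cx"],c["D"]); print(np.linalg.inv(c["extrinsics"]).round(3))
print(robot.read_state())
E
```

```text
pics
scene 495.08257732521554 249.82403650272232 [-0.07850655  0.          0.          0.          0.        ]
[[-0.57   0.606 -0.555  1.356]
 [ 0.821  0.436 -0.368  0.548]
 [ 0.019 -0.666 -0.746  1.163]
 [ 0.     0.     0.     1.   ]]
top 462.2073651458252 246.51323750618522 [-0.03037095  0.          0.          0.          0.        ]
[[-0.008 -0.982  0.186  0.287]
 [-1.     0.004 -0.022  0.018]
 [ 0.02  -0.186 -0.982  1.33 ]
 [ 0.     0.     0.     1.   ]]
{'t': 0.1, 'q': array([-1.26338066e+00,  1.31075595e-01,  1.48914976e+00, -6.30791036e-06,
        1.52300024e+00, -8.54134000e-02]), 'dq': array([-2.92126894e-05, -8.91129284e-04, -7.94519854e-04, -2.62326453e-04,
       -3.79487771e-04, -1.22006485e-03]), 'joint_torque': array([ 1.56283215e-03, -5.61339390e+01, -4.93097842e+01,  7.70395319e-02,
        2.90479657e-02, -8.42265104e-05]), 'tool_pos': array([ 0.22963309, -0.55410037,  0.40380942]), 'orientation': array([-3.07959688e+00, -6.12778464e-01,  2.93820410e-04]), 'force': array([ 0.39651234, -0.75114706,  0.18733237]), 'wrist_torque': array([ 0.00235083,  0.03345161, -0.00609505]), 'gripper_force': 0.0, 'opening': 0.09305813159373041}
```

View pics/top0.png

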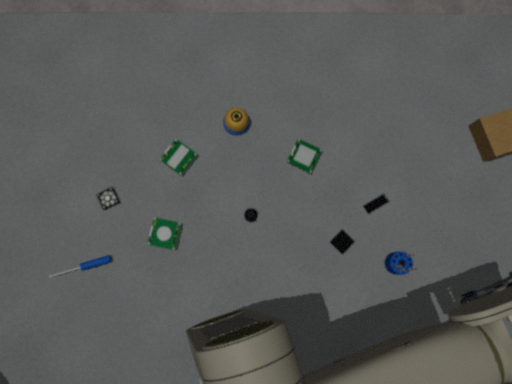

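View pics/scene0.png

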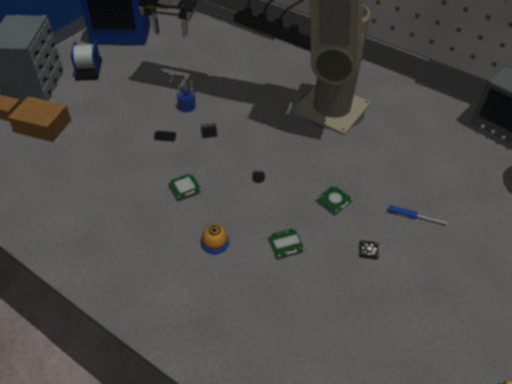

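The top view shows everything unobstructed. Boards: long (179,157), round (164,234), square (304,156). Sinks: round (251,215), long (376,203), square (342,242). The fan is at (108,198). Bystanders: stand (400,263), wool (237,120), screwdriver (82,266). The scene view shows the same layout, with the lids at (184,186), (286,241) and (335,198). Next I'll measure in both views.

```bash
cat > h.py <<'E'
import cv2,numpy as np
from plant import robot
from scipy.spatial.transform import Rotation as R
def cast(n,uv,z):
    c=robot.calibration(n);K=np.array([[c["fx"],0,c["cx"]],[0,c["fy"],c["cy"]],[0,0,1]])
    q=cv2.undistortPoints(np.float64(uv).reshape(-1,1,2),K,np.array(c["D"])).reshape(-1,2)
    T=np.linalg.inv(c["extrinsics"]);d=np.c_[q,np.ones(len(q))]@T[:3,:3].T;o=T[:3,3]
    return (o+d*((z-o[2])/d[:,2])[:,None])[:,:2]
def project(n,P):
    c=robot.calibration(n);K=np.array([[c["fx"],0,c["cx"]],[0,c["fy"],c["cy"]],[0,0,1]]);E=np.array(c["extrinsics"])
    return cv2.projectPoints(np.float64([P]),cv2.Rodrigues(E[:3,:3])[0],E[:3,3],K,np.array(c["D"]))[0].ravel()
def measure(p,n,uv,z,kind,r=22):
    """blob nearest uv: kind dark/light/darkwhite; cast its outline on plane z -> centre, size, angle of long side, area"""
    S=8;u,v=map(int,uv);x0,y0=max(u-r,0),max(v-r,0)
    a=cv2.resize(p[y0:y0+2*r,x0:x0+2*r],None,fx=S,fy=S,interpolation=cv2.INTER_CUBIC).astype(int)
    g=a.max(2);sp=g-a.min(2);bg=np.median(g)
    if kind=="dark": m=g<0.62*bg
    elif kind=="light": m=(a.min(2)>0.62*np.percentile(a.min(2),98))
    else: m=(g<0.62*bg)|(g>1.5*bg)
    m=m.astype(np.uint8)
    if kind=="fan": m=cv2.morphologyEx(m,cv2.MORPH_CLOSE,np.ones((25,25)))
    m=cv2.morphologyEx(m,cv2.MORPH_OPEN,np.ones((13,13)))
    C,_=cv2.findContours(m,cv2.RETR_EXTERNAL,cv2.CHAIN_APPROX_NONE)
    def dist(c):
        return -cv2.pointPolygonTest(c,((u-x0+.5)*S,(v-y0+.5)*S),True)
    c=min([c for c in C if cv2.contourArea(c)>1500],key=dist)
    w=cast(n,(c.reshape(-1,2)+.5)/S-.5+[x0,y0],z)*1000
    w=cv2.convexHull(w.astype(np.float32));M=cv2.moments(w)
    (cx,cy),(a1,b1),ang=cv2.minAreaRect(w)
    if a1<b1: a1,b1,ang=b1,a1,ang+90
    return np.round([cx,cy,M["m10"]/M["m00"],M["m01"]/M["m00"],a1,b1,(ang+90)%180-90],1)
def goal(x,y,tip,yaw=None):
    """remaining move in tool axes (mm, rad); yaw = world direction (deg) of tool y, mod 180"""
    s=robot.read_state();A=R.from_rotvec(s["orientation"]);M=A.as_matrix()
    cur=np.degrees(np.arctan2(M[1,1],M[0,1]))
    dy=0 if yaw is None else (yaw-cur+90)%180-90
    B=R.from_euler("z",cur+dy,degrees=True)*R.from_matrix(np.array([[0,1,0],[1,0,0],[0,0,-1.]]))
    d=np.array([x,y,tip+186])-1000*s["tool_pos"]
    print("t %.2f tip"%s["t"],np.round(1000*s["tool_pos"]-[0,0,186],1),"yaw %.1f"%cur,"q6 %.2f"%s["q"][5],"F",s["force"].round(1),"open %.1f gf %.1f"%(1000*s["opening"],s["gripper_force"]))
    print("shift now-axes",(M.T@d).round(1),"after-turn axes",(B.as_matrix().T@d).round(1),"turn",(A.inv()*B).as_rotvec().round(3))
E
python3 - <<'E'
from h import *
pt=np.load("top0.npz")["p"];ps=np.load("scene0.npz")["p"]
for nm,t,s,z,k in [("sq",(342,242),(209,131),.010,"dark"),("long",(376,203),(165,136),.010,"dark"),("round",(251,215),(258,176),.010,"dark"),("fan",(108,198),(369,249),.0075,"fan"),
 ("Bsq",(304,156),(184,186),.023,"light"),("Blong",(179,157),(286,241),.023,"light"),("Bround",(164,234),(335,198),.023,"light")]:
    for n,p,uv in (("top",pt,t),("scene",ps,s)):
        try: print(nm,n,measure(p,n,uv,z,k,14 if k=="light" else 20))
        except Exception as e: print(nm,n,e)
for nm,uv,z in (("stand",(400,263),.03),("wool",(237,120),.03),("drv",(110,260),.01),("drvtip",(50,276),.01)): print(nm,cast("top",[uv],z))
goal(0,0,0,0)
E
```

```text
sq top [ 372.  -282.2  372.  -282.2   53.    51.7  -45.9]
sq scene [ 376.  -279.8  375.9 -279.5   62.3   53.7   46.4]
long top [ 481.5 -386.4  481.2 -386.1   73.6   28.5  -60.2]
long scene [ 483.1 -386.9  482.9 -386.7   75.6   47.6  -60.8]
round top [ 4.501e+02 -2.210e+01  4.504e+02 -2.230e+01  3.870e+01  3.780e+01
 -4.000e-01]
round scene [454.1 -19.9 453.4 -20.5  49.6  38.2  33.7]
fan top [476.2 391.3 477.6 392.5  33.6  15.1 -89.4]
fan scene [501.6 389.3 502.2 389.6  60.4  53.9  26.1]
Bsq top [ 623.4 -180.8  623.7 -180.8   51.9   51.3  -26.1]
Bsq scene [ 624.  -180.4  624.1 -180.3   53.2   51.9   63.9]
Blong top [621.2 188.8 621.3 188.8  72.1  30.  -36.8]
Blong scene [621.4 189.2 621.6 189.2  72.   30.2 -36.6]
Bround top [398.1 224.  398.2 224.   40.4  39.9 -88.8]
Bround scene [398.8 224.1 398.7 224.2  41.3  38.8  27.7]
stand [[ 0.30909342 -0.43938111]]
wool [[0.72849031 0.01583337]]
drv [[0.32436982 0.37496904]]
drvtip [[0.28077259 0.5410193 ]]
t 0.10 tip [ 229.6 -554.1  217.8] yaw -67.5 q6 -0.09 F [ 0.4 -0.8  0.2] open 93.1 gf 0.0
shift now-axes [-1.000e-01 -5.994e+02  2.188e+02] after-turn axes [ 554.1 -229.6  217.8] turn [-1.000e-03 -1.000e-03 -1.178e+00]
```

```bash
cat >> h.py <<'E'
def plan(x,y,tip,dyaw,vmax=36):
    """N identical rows (mm shift, rad turn) that take the tool from its measured pose to (x,y,tip), yawing by dyaw deg in world"""
    s=robot.read_state();M=R.from_rotvec(s["orientation"]).as_matrix();d=M.T@(np.array([x,y,tip+186])-1000*s["tool_pos"])
    N=int(max(np.ceil(np.linalg.norm(d)/vmax),np.ceil(np.radians(abs(dyaw))/.115),1))
    while 1:
        w=-np.radians(dyaw)/N
        v=np.linalg.solve(sum(R.from_rotvec([0,0,w*k]).as_matrix() for k in range(N)),d)
        if max(abs(v))<40 and np.linalg.norm(v)<40: break
        N+=1
    print("PLAN",N,"rows of",v.round(1),[0,0,w.round(4)])
E
python3 -c "
from h import *
goal(482,-386.5,70,29.5);plan(482,-386.5,70,97)"
```

```text
t 0.10 tip [ 229.6 -554.1  217.8] yaw -67.5 q6 -0.09 F [ 0.4 -0.8  0.2] open 93.1 gf 0.0
shift now-axes [297.3 -58.  147.9] after-turn axes [ -21.6 -302.2  147.8] turn [-1.000e-03  1.000e-03  1.449e+00]
PLAN 15 rows of [18.9 12.8  9.9] [0, 0, np.float64(-0.1129)]
```

Emit:
apply_moves(
  series=[
    [[18.9,12.8,6],[0,0,-0.113]],
    [[18.9,12.8,6],[0,0,-0.113]],
    [[18.9,12.8,6],[0,0,-0.113]],
    [[18.9,12.8,10],[0,0,-0.113]],
    [[18.9,12.8,10],[0,0,-0.113]],
    [[18.9,12.8,10],[0,0,-0.113]],
    [[18.9,12.8,10],[0,0,-0.113]],
    [[18.9,12.8,10],[0,0,-0.113]],
    [[18.9,12.8,10],[0,0,-0.113]],
    [[18.9,12.8,10],[0,0,-0.113]],
    [[18.9,12.8,10],[0,0,-0.113]],
    [[18.9,12.8,10],[0,0,-0.113]],
  ],
  claw=1,
  newtons=15,
)

```text
t: 1.1
tool_pos: [0.462, -0.4502, 0.2955]
orientation: [-2.008, -2.415, -0.0]
force: [-0.4, -0.8, -0.3]
opening: 0.0929
gripper_force: 0.0
```

Emit:
apply_moves(
  series=[
    [[18.9,12.8,10],[0,0,-0.113]],
    [[18.9,12.8,10],[0,0,-0.113]],
    [[18.9,12.8,10],[0,0,-0.113]],
    [[0,0,0],[0,0,0]],
  ],
)

```text
t: 1.43
tool_pos: [0.4819, -0.3818, 0.2632]
orientation: [-1.564, -2.718, -0.004]
force: [0.2, 0.3, -0.5]
opening: 0.093
gripper_force: 0.0
```

```bash
python3 -c "
from h import *
goal(482,-386.5,4,29.5)
p,d=robot.read_camera('top')
print(measure(p,'top',(376,203),.01,'dark',20))"
```

```text
t 1.43 tip [ 481.9 -381.8   77.2] yaw 30.2 q6 -1.28 F [ 0.2  0.3 -0.5] open 93.0 gf 0.0
shift now-axes [-4.6 -2.2 73.1] after-turn axes [-4.1 -2.2 73.2] turn [-0.001 -0.007  0.012]
[ 502.4 -359.1  501.4 -369.9  157.4   60.5  -41.8]
```

Emit:
apply_moves(
  series=[
    [[-2,-1,20],[0,-0.004,0.006]],
    [[-2,-1,22],[0,-0.003,0.006]],
    [[-0.5,0,16],[0,0,0]],
    [[0,0,10],[0,0,0]],
    [[0,0,0],[0,0,0]],
  ],
)

```text
t: 1.9
tool_pos: [0.4812, -0.3912, 0.1961]
orientation: [1.598, 2.703, -0.004]
force: [0.3, -0.6, -0.4]
opening: 0.0926
gripper_force: 0.0
```

```bash
python3 -c "
from h import *
goal(482,-386.5,4,29.5)"
```

```text
t 1.90 tip [ 481.2 -391.2   10.1] yaw 28.8 q6 -1.27 F [ 0.3 -0.6 -0.4] open 92.6 gf 0.0
shift now-axes [3.7 3.  6.1] after-turn axes [3.7 3.  6.1] turn [-0.001  0.003 -0.012]
```

Emit:
apply_moves(
  series=[
    [[3.5,3,3],[0,0.003,-0.012]],
    [[0,0,3],[0,0,0]],
    [[0,0,0],[0,0,0]],
    [[0,0,0],[0,0,0]],
  ],
)

```text
t: 2.23
tool_pos: [0.4836, -0.387, 0.1937]
orientation: [1.577, 2.711, -0.004]
force: [-0.3, 0.4, -0.5]
opening: 0.0932
gripper_force: 0.0
```

Emit:
apply_moves(
  series=[
    [[0,0,0],[0,0,0]],
    [[0,0,0],[0,0,0]],
    [[0,0,0],[0,0,0]],
    [[0,0,0],[0,0,0]],
    [[0,0,0],[0,0,0]],
    [[0,0,0],[0,0,0]],
  ],
  claw=0,
  newtons=15,
)

```text
t: 2.73
tool_pos: [0.4833, -0.3867, 0.1928]
orientation: [1.578, 2.712, -0.003]
force: [0.4, -1.1, 0.4]
opening: 0.0576
gripper_force: 0.0
```

```bash
python3 -c "
from h import *
goal(482,-386.5,4,29.5)"
```

```text
t 2.73 tip [ 483.3 -386.7    6.8] yaw 29.6 q6 -1.27 F [ 0.4 -1.1  0.4] open 57.6 gf 0.0
shift now-axes [ 0.9 -1.   2.8] after-turn axes [ 0.8 -1.   2.8] turn [-0.     0.004  0.002]
```

Emit:
apply_moves(
  series=[
    [[0.8,-0.8,2],[0,0.003,0]],
    [[0,0,0],[0,0,0]],
    [[0,0,0],[0,0,0]],
    [[0,0,0],[0,0,0]],
    [[0,0,0],[0,0,0]],
    [[0,0,0],[0,0,0]],
    [[0,0,0],[0,0,0]],
    [[0,0,0],[0,0,0]],
  ],
)

```text
t: 3.4
tool_pos: [0.4822, -0.3864, 0.1907]
orientation: [1.579, 2.715, -0.001]
force: [0.0, -0.0, 0.3]
opening: 0.0281
gripper_force: 15.0
```

Emit:
apply_moves(
  series=[
    [[0,0,-5],[0,0,0]],
    [[0,0,-15],[0,0,0]],
    [[0,0,-25],[0,0,0]],
    [[0,0,-30],[0,0,0]],
    [[0,0,-5],[0,0,0]],
    [[0,0,0],[0,0,0]],
    [[0,0,0],[0,0,0]],
  ],
)

```text
t: 3.98
tool_pos: [0.4822, -0.3864, 0.2709]
orientation: [1.579, 2.714, -0.001]
force: [-0.5, 1.3, -0.6]
opening: 0.0276
gripper_force: 15.0
```

```bash
python3 -c "
from h import *
goal(621.5,189,90,53.3);plan(621.5,189,80,23.8)"
```

```text
t 3.98 tip [ 482.2 -386.4   84.9] yaw 29.6 q6 -1.28 F [-0.5  1.3 -0.6] open 27.6 gf 15.0
shift now-axes [431.3 405.5  -5.8] after-turn axes [232.2 544.6  -5.1] turn [-0.     0.002 -0.413]
PLAN 17 rows of [20.4 28.5  0.2] [0, 0, np.float64(-0.0244)]
```

Emit:
apply_moves(
  series=[
    [[10.2,14.2,0],[0,0,-0.0244]],
    [[20.4,28.5,0],[0,0,-0.0244]],
    [[20.4,28.5,0],[0,0,-0.0244]],
    [[20.4,28.5,0],[0,0,-0.0244]],
    [[20.4,28.5,0],[0,0,-0.0244]],
    [[20.4,28.5,0],[0,0,-0.0244]],
    [[20.4,28.5,0],[0,0,-0.0244]],
    [[20.4,28.5,0],[0,0,-0.0244]],
    [[20.4,28.5,0],[0,0,-0.0244]],
    [[20.4,28.5,0],[0,0,-0.0244]],
    [[20.4,28.5,0],[0,0,-0.0244]],
    [[20.4,28.5,0],[0,0,-0.0244]],
  ],
)

```text
t: 4.98
tool_pos: [0.5972, 0.0001, 0.2681]
orientation: [-1.164, -2.915, 0.003]
force: [0.8, -0.7, -0.9]
opening: 0.0278
gripper_force: 15.0
```

Emit:
apply_moves(
  series=[
    [[20.4,28.5,0],[0,0,-0.0244]],
    [[20.4,28.5,0],[0,0,-0.0244]],
    [[20.4,28.5,0],[0,0,-0.0244]],
    [[20.4,28.5,0],[0,0,-0.0244]],
    [[10.2,14.2,0],[0,0,-0.0244]],
    [[0,0,0],[0,0,0]],
    [[0,0,0],[0,0,0]],
    [[0,0,0],[0,0,0]],
  ],
)

```text
t: 5.65
tool_pos: [0.6125, 0.1545, 0.2686]
orientation: [-0.987, -2.981, 0.004]
force: [0.2, -0.3, -0.5]
opening: 0.0278
gripper_force: 15.0
```

```bash
python3 -c "
from h import *
goal(621.5,189,28,53.3)
"
```

```text
t 5.65 tip [612.5 154.5  82.6] yaw 53.4 q6 -0.76 F [ 0.2 -0.3 -0.5] open 27.8 gf 15.0
shift now-axes [13.4 33.2 54.5] after-turn axes [13.4 33.  54.6] turn [-0.003 -0.001  0.001]
```

Emit:
apply_moves(
  series=[
    [[4.5,11,8],[-0.003,0,0]],
    [[4.5,11,10],[0,0,0]],
    [[4.5,11,6],[0,0,0]],
    [[0,0,0],[0,0,0]],
    [[0,0,0],[0,0,0]],
    [[0,0,0],[0,0,0]],
  ],
)

```text
t: 6.15
tool_pos: [0.6221, 0.1893, 0.2463]
orientation: [0.986, 2.981, 0.003]
force: [-0.0, 0.1, -0.2]
opening: 0.0277
gripper_force: 15.0
```

```bash
python3 -c "
from h import *
goal(621.5,189,27.5,53.3)
p,d=robot.read_camera('scene')
cv2.imwrite('pics/s1.png',np.hstack([cv2.resize(p[200:260,240:340],None,fx=6,fy=6,interpolation=2)]))
"
```

```text
t 6.15 tip [622.1 189.3  60.3] yaw 53.4 q6 -0.72 F [-0.   0.1 -0.2] open 27.7 gf 15.0
shift now-axes [ 0.3 -0.7 32.8] after-turn axes [ 0.3 -0.6 32.8] turn [0.002 0.001 0.001]
```

View pics/s1.png

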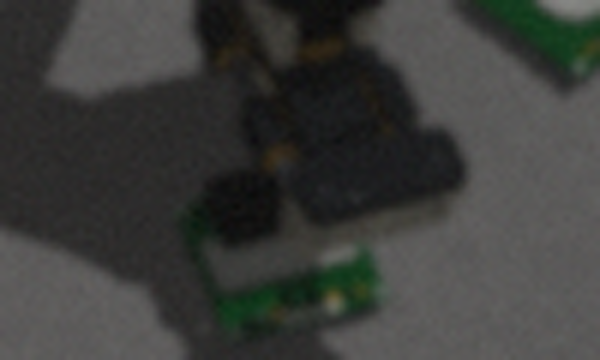

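The crop shows the sink held level over the long board. Its left end is visible at about (278,233) in the full picture, and the near finger hides the rest. I'll lower it now.

Emit:
apply_moves(
  series=[
    [[0.3,-0.6,10],[0.001,0,0]],
    [[0,0,12],[0,0,0]],
    [[0,0,6],[0,0,0]],
    [[0,0,2],[0,0,0]],
    [[0,0,0],[0,0,0]],
    [[0,0,0],[0,0,0]],
    [[0,0,0],[0,0,0]],
  ],
)

```text
t: 6.78
tool_pos: [0.6217, 0.1894, 0.2167]
orientation: [0.986, 2.981, 0.002]
force: [0.9, -0.1, -0.3]
opening: 0.028
gripper_force: 15.0
```

```bash
python3 -c "
from h import *
goal(621.5,189,27.5,53.3)
"
```

```text
t 6.78 tip [621.7 189.4  30.7] yaw 53.4 q6 -0.72 F [ 0.9 -0.1 -0.3] open 28.0 gf 15.0
shift now-axes [-0.1 -0.5  3.2] after-turn axes [-0.1 -0.5  3.2] turn [0.002 0.001 0.001]
```

Emit:
apply_moves(
  series=[
    [[0,-0.4,1],[0.002,0,0]],
    [[0,0,1],[0,0,0]],
    [[0,0,0.6],[0,0,0]],
    [[0,0,0],[0,0,0]],
    [[0,0,0],[0,0,0]],
  ],
)

```text
t: 7.2
tool_pos: [0.6212, 0.1891, 0.2137]
orientation: [0.987, 2.982, -0.001]
force: [-0.3, -0.4, -1.0]
opening: 0.0278
gripper_force: 15.0
```

Emit:
apply_moves(
  series=[
    [[0,0,0.5],[0,0,0]],
    [[0,0,0],[0,0,0]],
    [[0,0,0],[0,0,0]],
  ],
)

```text
t: 7.45
tool_pos: [0.6212, 0.1891, 0.2136]
orientation: [0.986, 2.982, -0.001]
force: [-1.9, -0.6, 4.1]
opening: 0.028
gripper_force: 15.0
```

Emit:
apply_moves(
  series=[
    [[0,0,0],[0,0,0]],
    [[0,0,0],[0,0,0]],
    [[0,0,0],[0,0,0]],
    [[0,0,0],[0,0,0]],
    [[0,0,-20],[0,0,0]],
    [[0,0,-35],[0,0,0]],
    [[0,0,-25],[0,0,0]],
    [[0,-30,0],[0,0,0]],
    [[0,-35,0],[0,0,0]],
    [[0,-35,0],[0,0,0]],
    [[0,-35,0],[0,0,0]],
    [[0,-35,0],[0,0,0]],
  ],
  claw=1,
)

```text
t: 8.45
tool_pos: [0.5186, 0.0517, 0.2932]
orientation: [0.986, 2.982, -0.001]
force: [0.9, -0.5, 1.7]
opening: 0.0929
gripper_force: 0.0
```

```bash
python3 -c "
from h import *
p,d=robot.read_camera('top');np.save('t1.npy',p);q,d=robot.read_camera('scene');np.save('s1.npy',q)
print(measure(p,'top',(179,157),.033,'dark',20)); print(measure(q,'scene',(286,236),.033,'dark',20))
cv2.imwrite('pics/m1.png',np.hstack([cv2.resize(p[127:187,140:220],None,fx=5,fy=5,interpolation=2),cv2.resize(q[205:265,246:326],None,fx=5,fy=5,interpolation=2)]))
plan(373,-281.5,80,-98.3)
"
```

```text
[618.5 188.3 614.1 196.   71.   39.8 -35.2]
[626.6 185.5 627.2 184.9  87.   56.2 -34.8]
PLAN 15 rows of [-23.4 -14.    1.8] [0, 0, np.float64(0.1144)]
```

View pics/m1.png

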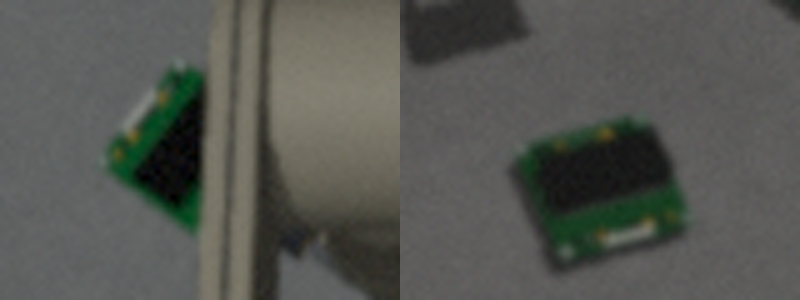

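The long sink lies on its lid with even green margins: crop centre about (600,170), top view partly hidden by the arm. I'll remeasure once the arm is clear. The round sink is closest, so it goes next, with no turn needed.

```bash
python3 -c "
from h import *
goal(451,-22,40);plan(451,-22,40,0)
"
```

```text
t 8.55 tip [517.2  49.8 106.3] yaw 53.2 q6 -0.93 F [0.  1.  0.4] open 93.3 gf 0.0
shift now-axes [ 10.  -96.9  66.6] after-turn axes [ 10.  -97.1  66.3] turn [-0.003 -0.001 -0.   ]
PLAN 4 rows of [  2.5 -24.2  16.7] [0, 0, np.float64(-0.0)]
```

Emit:
apply_moves(
  series=[
    [[2.5,-24,16],[-0.002,0,0]],
    [[2.5,-24,16],[0,0,0]],
    [[2.5,-24,16],[0,0,0]],
    [[2.5,-24,16],[0,0,0]],
    [[0,0,0],[0,0,0]],
    [[0,0,0],[0,0,0]],
    [[0,0,0],[0,0,0]],
  ],
)

```text
t: 9.13
tool_pos: [0.4555, -0.0181, 0.23]
orientation: [0.987, 2.98, 0.003]
force: [0.1, -0.8, 0.1]
opening: 0.0927
gripper_force: 0.0
```

```bash
python3 -c "
from h import *
goal(451,-22,5)
"
```

```text
t 9.13 tip [455.5 -18.1  44. ] yaw 53.4 q6 -1.08 F [ 0.1 -0.8  0.1] open 92.7 gf 0.0
shift now-axes [ 1.4 -5.9 39. ] after-turn axes [ 1.3 -5.8 39. ] turn [ 0.003  0.002 -0.   ]
```

Emit:
apply_moves(
  series=[
    [[1.3,-3,12],[0.002,0.001,0]],
    [[0,-2.8,14],[0,0,0]],
    [[0,0,10],[0,0,0]],
    [[0,0,2.5],[0,0,0]],
    [[0,0,0],[0,0,0]],
    [[0,0,0],[0,0,0]],
  ],
)

```text
t: 9.63
tool_pos: [0.4504, -0.022, 0.1908]
orientation: [-0.986, -2.982, 0.0]
force: [-0.9, -0.6, -0.7]
opening: 0.0932
gripper_force: 0.0
```

```bash
python3 -c "
from h import *
goal(451,-22,5)
"
```

```text
t 9.63 tip [450.4 -22.    4.8] yaw 53.4 q6 -1.09 F [-0.9 -0.6 -0.7] open 93.2 gf 0.0
shift now-axes [-0.5  0.4 -0.2] after-turn axes [-0.5  0.4 -0.2] turn [-0. -0. -0.]
```

Emit:
apply_moves(
  series=[
    [[0,0,0],[0,0,0]],
    [[0,0,0],[0,0,0]],
    [[0,0,0],[0,0,0]],
    [[0,0,0],[0,0,0]],
    [[0,0,0],[0,0,0]],
    [[0,0,0],[0,0,0]],
    [[0,0,0],[0,0,0]],
    [[0,0,0],[0,0,0]],
    [[0,0,0],[0,0,0]],
    [[0,0,0],[0,0,0]],
    [[0,0,0],[0,0,0]],
  ],
  claw=0,
  newtons=15,
)

```text
t: 10.55
tool_pos: [0.4501, -0.0223, 0.1907]
orientation: [-0.987, -2.982, 0.001]
force: [0.6, -0.1, 0.7]
opening: 0.0397
gripper_force: 15.0
```

Emit:
apply_moves(
  series=[
    [[0,0,-5],[0,0,0]],
    [[0,0,-15],[0,0,0]],
    [[0,0,-25],[0,0,0]],
    [[0,0,-20],[0,0,0]],
    [[0,0,-5],[0,0,0]],
    [[0,0,0],[0,0,0]],
    [[0,0,0],[0,0,0]],
  ],
)

```text
t: 11.13
tool_pos: [0.45, -0.0222, 0.2603]
orientation: [0.987, 2.983, -0.001]
force: [0.3, 0.1, -1.4]
opening: 0.0393
gripper_force: 15.0
```

```bash
python3 -c "
from h import *
p=np.load('s1.npy')
goal(398.5,224,60);plan(398.5,224,60,0)
"
```

```text
t 11.13 tip [450.  -22.2  74.3] yaw 53.4 q6 -1.09 F [ 0.3  0.1 -1.4] open 39.3 gf 15.0
shift now-axes [188.2 166.9  14.2] after-turn axes [188.2 166.9  14.3] turn [-0.  0.  0.]
PLAN 7 rows of [26.9 23.8  2. ] [0, 0, np.float64(-0.0)]
```

Emit:
apply_moves(
  series=[
    [[13.5,12,0],[0,0,0]],
    [[26.9,23.8,1],[0,0,0]],
    [[26.9,23.8,3],[0,0,0]],
    [[26.9,23.8,3],[0,0,0]],
    [[26.9,23.8,3],[0,0,0]],
    [[26.9,23.8,3],[0,0,0]],
    [[26.9,23.8,1],[0,0,0]],
    [[13.4,12,0],[0,0,0]],
    [[0,0,0],[0,0,0]],
    [[0,0,0],[0,0,0]],
    [[0,0,0],[0,0,0]],
  ],
)

```text
t: 12.05
tool_pos: [0.398, 0.2233, 0.2454]
orientation: [-0.986, -2.981, 0.003]
force: [-1.2, -0.7, -0.9]
opening: 0.0395
gripper_force: 15.0
```

```bash
python3 -c "
from h import *
goal(398.5,224,30);
"
```

```text
t 12.05 tip [398.  223.3  59.4] yaw 53.4 q6 -0.53 F [-1.2 -0.7 -0.9] open 39.5 gf 15.0
shift now-axes [ 0.   1.  29.4] after-turn axes [ 0.1  0.9 29.4] turn [-0.003 -0.001 -0.   ]
```

Emit:
apply_moves(
  series=[
    [[0,0.8,10],[-0.002,0,0]],
    [[0,0,12],[0,0,0]],
    [[0,0,5],[0,0,0]],
    [[0,0,1],[0,0,0]],
    [[0,0,0],[0,0,0]],
    [[0,0,0],[0,0,0]],
    [[0,0,0],[0,0,0]],
  ],
)

```text
t: 12.63
tool_pos: [0.3993, 0.2245, 0.2192]
orientation: [0.987, 2.981, 0.003]
force: [0.8, 0.3, -0.8]
opening: 0.0396
gripper_force: 15.0
```

```bash
python3 -c "
from h import *
goal(398.5,224,27.6);
"
```

```text
t 12.63 tip [399.3 224.5  33.2] yaw 53.4 q6 -0.53 F [ 0.8  0.3 -0.8] open 39.6 gf 15.0
shift now-axes [ 0.3 -0.9  5.6] after-turn axes [ 0.3 -0.9  5.6] turn [ 0.002  0.    -0.   ]
```

Emit:
apply_moves(
  series=[
    [[0.2,-0.6,2],[0.001,0,0]],
    [[0,0,1.5],[0,0,0]],
    [[0,0,1],[0,0,0]],
    [[0,0,0.6],[0,0,0]],
    [[0,0,0],[0,0,0]],
    [[0,0,0],[0,0,0]],
    [[0,0,0],[0,0,0]],
  ],
)

```text
t: 13.22
tool_pos: [0.3984, 0.2243, 0.2137]
orientation: [0.987, 2.983, 0.001]
force: [-1.9, -0.4, 3.5]
opening: 0.0395
gripper_force: 15.0
```

Emit:
apply_moves(
  series=[
    [[0,0,0.4],[0,0,0]],
    [[0,0,0],[0,0,0]],
    [[0,0,0],[0,0,0]],
  ],
)

```text
t: 13.47
tool_pos: [0.3985, 0.2243, 0.2137]
orientation: [0.987, 2.983, 0.001]
force: [-3.6, -1.4, 8.3]
opening: 0.0397
gripper_force: 15.0
```

Emit:
apply_moves(
  series=[
    [[0,0,0],[0,0,0]],
    [[0,0,0],[0,0,0]],
    [[0,0,0],[0,0,0]],
    [[0,0,0],[0,0,0]],
    [[0,0,-20],[0,0,0]],
    [[0,0,-30],[0,0,0]],
    [[0,0,-20],[0,0,0]],
    [[0,0,0],[0,0,0]],
    [[0,0,0],[0,0,0]],
  ],
  claw=1,
)

```text
t: 14.22
tool_pos: [0.399, 0.2245, 0.2844]
orientation: [0.986, 2.98, 0.004]
force: [0.3, -0.8, -1.2]
opening: 0.0917
gripper_force: 0.0
```

```bash
python3 -c "
from h import *
goal(373.5,-281,60,-45);plan(373.5,-281,70,-98.4)
"
```

```text
t 14.22 tip [399.  224.5  98.4] yaw 53.4 q6 -0.53 F [ 0.3 -0.8 -1.2] open 91.7 gf 0.0
shift now-axes [-281.  -421.1   37.4] after-turn axes [ 375.5 -339.4   38.4] turn [ 0.002  0.004 -1.424]
PLAN 15 rows of [-37.6  -6.9   1.8] [0, 0, np.float64(0.1145)]
```

Emit:
apply_moves(
  series=[
    [[-37.6,-6.9,1],[0,0,0.1145]],
    [[-37.6,-6.9,2],[0,0,0.1145]],
    [[-37.6,-6.9,2],[0,0,0.1145]],
    [[-37.6,-6.9,2],[0,0,0.1145]],
    [[-37.6,-6.9,2],[0,0,0.1145]],
    [[-37.6,-6.9,2],[0,0,0.1145]],
    [[-37.6,-6.9,2],[0,0,0.1145]],
    [[-37.6,-6.9,2],[0,0,0.1145]],
    [[-37.6,-6.9,2],[0,0,0.1145]],
    [[-37.6,-6.9,2],[0,0,0.1145]],
    [[-37.6,-6.9,2],[0,0,0.1145]],
    [[-37.6,-6.9,2],[0,0,0.1145]],
  ],
)

```text
t: 15.22
tool_pos: [0.4482, -0.1979, 0.2582]
orientation: [-2.658, -1.671, 0.001]
force: [0.5, -0.6, 1.1]
opening: 0.093
gripper_force: 0.0
```

Emit:
apply_moves(
  series=[
    [[-37.6,-6.9,2],[0,0,0.1145]],
    [[-37.6,-6.9,2],[0,0,0.1145]],
    [[-37.6,-6.9,2],[0,0,0.1145]],
    [[0,0,0],[0,0,0]],
    [[0,0,0],[0,0,0]],
    [[0,0,0],[0,0,0]],
  ],
)

```text
t: 15.72
tool_pos: [0.3722, -0.2805, 0.2528]
orientation: [-2.9, -1.201, -0.0]
force: [1.4, 0.3, 0.2]
opening: 0.0929
gripper_force: 0.0
```

```bash
python3 -c "
from h import *
goal(373,-281.5,4.5,-45)
p,d=robot.read_camera('top');q,d=robot.read_camera('scene')
np.savez('c2.npz',p=p,q=q)
c=[p[127:187,140:220],q[205:265,246:326],p[204:264,124:204],q[165:225,295:375]]
c=[cv2.resize(i,None,fx=5,fy=5,interpolation=2) for i in c]
cv2.imwrite('pics/m2.png',np.vstack([np.hstack(c[:2]),np.hstack(c[2:])]))
"
```

```text
t 15.72 tip [ 372.2 -280.5   66.8] yaw -45.0 q6 0.03 F [1.4 0.3 0.2] open 92.9 gf 0.0
shift now-axes [-0.2  1.4 62.3] after-turn axes [-0.2  1.3 62.3] turn [-0.002 -0.001 -0.   ]
```

View pics/m2.png

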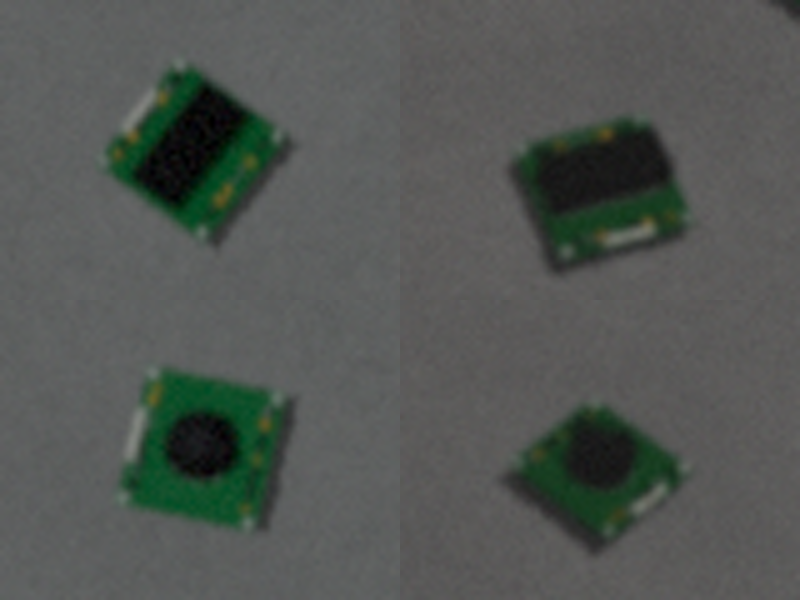

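Both placed sinks sit centred with even margins: long at crop (190,145) and (600,170), round at (203,445) and (600,455). I'll put numbers on that while descending on the square sink.

Emit:
apply_moves(
  series=[
    [[0,1.3,18],[0,0,0]],
    [[0,0,22],[0,0,0]],
    [[0,0,14],[0,0,0]],
    [[0,0,5],[0,0,0]],
    [[0,0,2],[0,0,0]],
    [[0,0,0],[0,0,0]],
    [[0,0,0],[0,0,0]],
    [[0,0,0],[0,0,0]],
  ],
)

```text
t: 16.48
tool_pos: [0.3741, -0.282, 0.194]
orientation: [2.901, 1.202, 0.002]
force: [1.4, 0.2, 0.2]
opening: 0.093
gripper_force: 0.0
```

```bash
python3 -c "
from h import *
goal(373,-281.5,4.5,-45)
f=np.load('c2.npz')
for nm,u,v in (('long',(178,156),(286,238)),('round',(164,232),(335,196))):
    print(nm,measure(f['p'],'top',u,.033,'dark',14),measure(f['q'],'scene',v,.033,'dark',14))
"
```

```text
t 16.48 tip [ 374.1 -282.     8. ] yaw -45.0 q6 0.03 F [1.4 0.2 0.2] open 93.0 gf 0.0
shift now-axes [-0.4 -1.2  3.5] after-turn axes [-0.4 -1.1  3.5] turn [ 0.002 -0.001  0.   ]
long [619.8 187.  619.9 187.1  70.3  35.7 -36.7] [621.8 186.1 622.1 186.6  73.4  40.1 -36.3]
round [398.6 221.5 398.6 221.2  41.2  37.6 -88.8] [402.1 223.7 401.3 222.7  49.3  39.2  18.5]
```

Emit:
apply_moves(
  series=[
    [[-0.4,-1,3],[0.001,0,0]],
    [[0,0,0],[0,0,0]],
    [[0,0,0],[0,0,0]],
    [[0,0,0],[0,0,0]],
    [[0,0,0],[0,0,0]],
    [[0,0,0],[0,0,0]],
    [[0,0,0],[0,0,0]],
    [[0,0,0],[0,0,0]],
    [[0,0,0],[0,0,0]],
    [[0,0,0],[0,0,0]],
  ],
  claw=0,
  newtons=15,
)

```text
t: 17.32
tool_pos: [0.3725, -0.2814, 0.1899]
orientation: [-2.901, -1.201, -0.0]
force: [0.3, 0.5, -0.3]
opening: 0.05
gripper_force: 15.0
```

Emit:
apply_moves(
  series=[
    [[0,0,-5],[0,0,0]],
    [[0,0,-15],[0,0,0]],
    [[0,0,-25],[0,0,0]],
    [[0,0,-20],[0,0,0]],
    [[0,0,-5],[0,0,0]],
    [[0,0,0],[0,0,0]],
    [[0,0,0],[0,0,0]],
  ],
)

```text
t: 17.9
tool_pos: [0.3724, -0.2813, 0.2594]
orientation: [-2.902, -1.201, -0.0]
force: [-0.8, -0.6, -1.3]
opening: 0.0498
gripper_force: 15.0
```

```bash
python3 -c "
from h import *
goal(623.7,-180.5,60,-26.1);plan(623.7,-180.5,60,18.9)
"
```

```text
t 17.90 tip [ 372.4 -281.3   73.4] yaw -45.0 q6 0.03 F [-0.8 -0.6 -1.3] open 49.8 gf 15.0
shift now-axes [249.  106.3  13.5] after-turn axes [201.1 181.3  13.4] turn [-0.001 -0.001 -0.33 ]
PLAN 8 rows of [29.  17.7  1.7] [0, 0, np.float64(-0.0412)]
```

Emit:
apply_moves(
  series=[
    [[14.5,8.9,0],[0,0,-0.0206]],
    [[29,17.7,2],[0,0,-0.0412]],
    [[29,17.7,2],[0,0,-0.0412]],
    [[29,17.7,2],[0,0,-0.0412]],
    [[29,17.7,2],[0,0,-0.0412]],
    [[29,17.7,2],[0,0,-0.0412]],
    [[29,17.7,2],[0,0,-0.0412]],
    [[29,17.7,1.5],[0,0,-0.0412]],
    [[14.5,8.9,0],[0,0,-0.0206]],
    [[0,0,0],[0,0,0]],
    [[0,0,0],[0,0,0]],
    [[0,0,0],[0,0,0]],
  ],
)

```text
t: 18.9
tool_pos: [0.6225, -0.1805, 0.2444]
orientation: [-2.663, -1.659, 0.003]
force: [-0.1, -0.1, -0.8]
opening: 0.0502
gripper_force: 15.0
```

```bash
python3 -c "
from h import *
goal(623.7,-180.5,30,-26.1)
"
```

```text
t 18.90 tip [ 622.5 -180.5   58.4] yaw -26.2 q6 0.09 F [-0.1 -0.1 -0.8] open 50.2 gf 15.0
shift now-axes [ 0.5  1.2 28.4] after-turn axes [ 0.5  1.1 28.4] turn [-0.004 -0.    -0.001]
```

Emit:
apply_moves(
  series=[
    [[0.4,0.8,10],[-0.002,0,0]],
    [[0,0,12],[0,0,0]],
    [[0,0,4],[0,0,0]],
    [[0,0,1],[0,0,0]],
    [[0,0,0],[0,0,0]],
    [[0,0,0],[0,0,0]],
    [[0,0,0],[0,0,0]],
    [[0,0,0],[0,0,0]],
  ],
)

```text
t: 19.57
tool_pos: [0.6248, -0.1805, 0.2201]
orientation: [2.665, 1.661, 0.003]
force: [0.4, 0.1, -0.5]
opening: 0.0498
gripper_force: 15.0
```

```bash
python3 -c "
from h import *
goal(623.7,-180.5,26.9,-26.1)
"
```

```text
t 19.57 tip [ 624.8 -180.5   34.1] yaw -26.1 q6 0.10 F [ 0.4  0.1 -0.5] open 49.8 gf 15.0
shift now-axes [-0.4 -1.   7.2] after-turn axes [-0.4 -1.   7.2] turn [ 0.002 -0.001 -0.001]
```

Emit:
apply_moves(
  series=[
    [[-0.3,-0.8,2],[0.002,0,0]],
    [[0,0,2],[0,0,0]],
    [[0,0,1.2],[0,0,0]],
    [[0,0,0.8],[0,0,0]],
    [[0,0,0],[0,0,0]],
    [[0,0,0],[0,0,0]],
    [[0,0,0],[0,0,0]],
  ],
)

```text
t: 20.15
tool_pos: [0.6237, -0.1803, 0.2134]
orientation: [-2.665, -1.661, -0.0]
force: [-0.1, 0.4, -0.5]
opening: 0.0497
gripper_force: 15.0
```

```bash
python3 -c "
from h import *
goal(623.7,-180.5,26.9,-26.1)
"
```

```text
t 20.15 tip [ 623.7 -180.3   27.4] yaw -26.1 q6 0.10 F [-0.1  0.4 -0.5] open 49.7 gf 15.0
shift now-axes [-0.2  0.1  0.5] after-turn axes [-0.2  0.1  0.5] turn [-0.001 -0.001 -0.001]
```

Emit:
apply_moves(
  series=[
    [[0,0,0.5],[0,0,0]],
    [[0,0,0.3],[0,0,0]],
    [[0,0,0],[0,0,0]],
    [[0,0,0],[0,0,0]],
  ],
)

```text
t: 20.48
tool_pos: [0.6237, -0.1803, 0.2129]
orientation: [-2.665, -1.661, -0.001]
force: [-1.6, 0.9, 2.8]
opening: 0.0499
gripper_force: 15.0
```

Emit:
apply_moves(
  series=[
    [[0,0,0],[0,0,0]],
    [[0,0,0],[0,0,0]],
    [[0,0,0],[0,0,0]],
    [[0,0,0],[0,0,0]],
    [[0,0,-20],[0,0,0]],
    [[0,0,-30],[0,0,0]],
    [[0,0,-30],[0,0,0]],
    [[0,0,-10],[0,0,0]],
    [[0,0,0],[0,0,0]],
    [[0,0,0],[0,0,0]],
  ],
  claw=1,
)

```text
t: 21.32
tool_pos: [0.6238, -0.1805, 0.3027]
orientation: [-2.666, -1.661, -0.002]
force: [1.1, 0.1, -0.2]
opening: 0.0928
gripper_force: 0.0
```

Run:
```python
from h import *
pt=np.load("top0.npz")["p"];ps=np.load("scene0.npz")["p"]
c=[cv2.resize(i,None,fx=10,fy=10,interpolation=2) for i in (pt[178:218,88:128],ps[229:269,349:389])]
cv2.imwrite('pics/fan.png',np.hstack(c))
plan(500,389,80,90)
plan(500,389,80,50)
```

```text
PLAN 17 rows of [38.   2.6  2.2] [0, 0, np.float64(-0.0924)]
PLAN 17 rows of [34.2 -9.1  2.2] [0, 0, np.float64(-0.0513)]
```

View pics/fan.png

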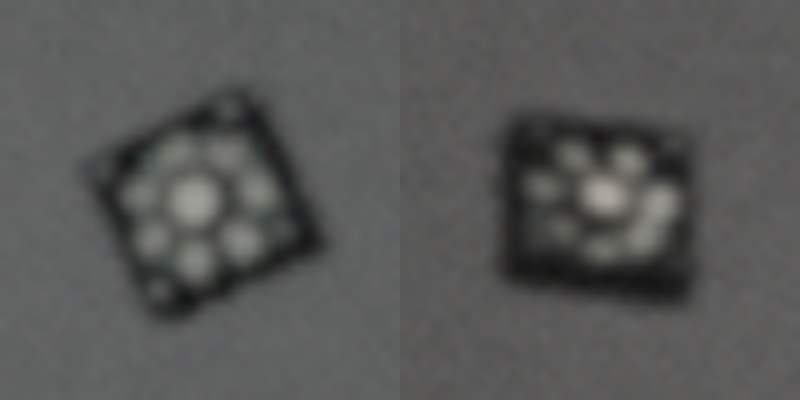

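The fan crops show corners at about (85,165), (240,85), (325,245) and (165,320) in the top view. The white hub is at (195,200) in the top crop and (205,195) in the scene crop. I'll cast rays through these.

Run:
```python
from h import *
pt=np.load("top0.npz")["p"];ps=np.load("scene0.npz")["p"]
def hub(p,n,x0,y0,x,y):
    a=cv2.resize(p[y0:y0+40,x0:x0+40],None,fx=10,fy=10,interpolation=2).max(2)
    w=a[y-25:y+25,x-25:x+25].astype(float);w=np.clip(w-np.percentile(w,55),0,None);Y,X=np.mgrid[y-25:y+25,x-25:x+25]
    c=[((X*w).sum()/w.sum()+.5)/10-.5+x0,((Y*w).sum()/w.sum()+.5)/10-.5+y0]
    return c,1000*cast(n,[c],.014)
print(hub(pt,'top',88,178,195,200),hub(ps,'scene',349,229,205,195))
C=(np.array([[85,165],[240,85],[325,245],[165,320]])+.5)/10-.5+[88,178]
P=1000*cast('top',C,.011);print(P.round(1),P.mean(0))
for i in range(4):
    e=P[(i+1)%4]-P[i];print(np.linalg.norm(e).round(1),(np.degrees(np.arctan2(e[1],e[0]))%90).round(1))
for n,p,uv in(("top",pt,(107,198)),("scene",ps,(369,249))):
    x0,y0=uv[0]-17,uv[1]-17
    a=cv2.resize(p[y0:y0+34,x0:x0+34],None,fx=8,fy=8,interpolation=2).max(2).astype(int)
    m=(abs(a-np.median(a[:20]))>np.median(a[:20])*.25).astype(np.uint8);m=cv2.morphologyEx(m,cv2.MORPH_CLOSE,np.ones((31,31)))
    c=max(cv2.findContours(m,0,cv2.CHAIN_APPROX_NONE)[0],key=cv2.contourArea).reshape(-1,2)
    w=1000*cast(n,(c+.5)/8-.5+[x0,y0],.0075);print(n,cv2.minAreaRect(w.astype(np.float32)))
```

```text
([np.float64(106.92796081151378), np.float64(197.64586729090803)], array([[501.48001916, 390.67069018]])) ([np.float64(369.08543226185236), np.float64(248.005559225011)], array([[500.69048285, 390.62973635]]))
[[512.6 423.4]
 [535.9 379.8]
 [489.  353.2]
 [467.4 398.1]] [501.23070672 388.62548476]
49.5 28.1
53.9 29.5
49.8 25.6
51.8 29.2
top ((501.169189453125, 389.0023193359375), (57.04069137573242, 56.212703704833984), 26.71368408203125)
scene ((501.5976867675781, 389.2384948730469), (63.398014068603516, 57.3549690246582), 26.633176803588867)
```

```bash
python3 -c "
from h import *
plan(501,390.3,80,53.1)"
```

```text
PLAN 17 rows of [34.6 -8.2  2.2] [0, 0, np.float64(-0.0545)]
```

Emit:
apply_moves(
  series=[
    [[34.6,-8.2,0],[0,0,-0.0545]],
    [[34.6,-8.2,0],[0,0,-0.0545]],
    [[34.6,-8.2,0],[0,0,-0.0545]],
    [[34.6,-8.2,0],[0,0,-0.0545]],
    [[34.6,-8.2,0],[0,0,-0.0545]],
    [[34.6,-8.2,0],[0,0,-0.0545]],
    [[34.6,-8.2,0],[0,0,-0.0545]],
    [[34.6,-8.2,0],[0,0,-0.0545]],
    [[34.6,-8.2,0],[0,0,-0.0545]],
    [[34.6,-8.2,0],[0,0,-0.0545]],
    [[34.6,-8.2,0],[0,0,-0.0545]],
    [[34.6,-8.2,5],[0,0,-0.0545]],
  ],
)

```text
t: 22.32
tool_pos: [0.5906, 0.2391, 0.296]
orientation: [-1.986, -2.431, 0.002]
force: [0.4, 0.2, -0.4]
opening: 0.0928
gripper_force: 0.0
```

Emit:
apply_moves(
  series=[
    [[34.6,-8.2,10],[0,0,-0.0545]],
    [[34.6,-8.2,10],[0,0,-0.0545]],
    [[34.6,-8.2,10],[0,0,-0.0545]],
    [[34.6,-8.2,5],[0,0,-0.0545]],
    [[34.6,-8.2,5],[0,0,-0.0545]],
    [[0,0,0],[0,0,0]],
    [[0,0,0],[0,0,0]],
    [[0,0,0],[0,0,0]],
  ],
)

```text
t: 22.98
tool_pos: [0.5001, 0.3891, 0.2563]
orientation: [-1.642, -2.676, 0.003]
force: [0.4, -0.4, 0.5]
opening: 0.093
gripper_force: 0.0
```

```bash
python3 -c "
from h import *
goal(501,390.3,3.5,27)
p,d=robot.read_camera('top');q,d=robot.read_camera('scene');np.savez('c3.npz',p=p,q=q)
print(measure(p,'top',(303,157),.033,'dark',14),measure(q,'scene',(184,182),.033,'dark',14))
c=[p[127:187,264:344],q[155:215,144:224]]
cv2.imwrite('pics/m3.png',np.hstack([cv2.resize(i,None,fx=5,fy=5,interpolation=2) for i in c]))
"
```

```text
t 22.98 tip [500.1 389.1  70.3] yaw 27.0 q6 0.11 F [ 0.4 -0.4  0.5] open 93.0 gf 0.0
shift now-axes [ 0.6  1.5 66.8] after-turn axes [ 0.6  1.3 66.8] turn [-0.003 -0.    -0.001]
[ 622.7 -181.7  622.4 -181.7   55.1   50.6  -26.2] [ 625.5 -178.4  625.7 -178.9   58.1   56.2   64.1]
```

View pics/m3.png

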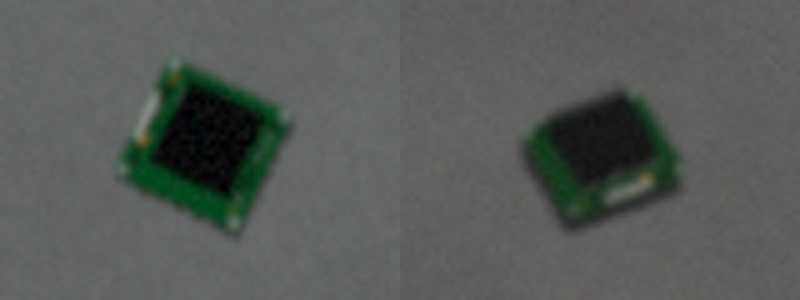

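The square sink sits centred and aligned on its lid: crop (207,140) and (605,135), about (624,-180) mm, -26°. Descending on the fan.

Emit:
apply_moves(
  series=[
    [[0.5,1,20],[-0.002,0,0]],
    [[0,0,25],[0,0,0]],
    [[0,0,14],[0,0,0]],
    [[0,0,5],[0,0,0]],
    [[0,0,0],[0,0,0]],
    [[0,0,0],[0,0,0]],
    [[0,0,0],[0,0,0]],
  ],
)

```text
t: 23.67
tool_pos: [0.5021, 0.3909, 0.1959]
orientation: [1.643, 2.677, 0.007]
force: [1.0, 0.3, 0.1]
opening: 0.0927
gripper_force: 0.0
```

```bash
python3 -c "
from h import *
goal(501,390.3,3.5,27)
"
```

```text
t 23.67 tip [502.1 390.9   9.9] yaw 26.9 q6 0.11 F [1.  0.3 0.1] open 92.7 gf 0.0
shift now-axes [ 0.  -1.3  6.4] after-turn axes [ 0.  -1.3  6.4] turn [ 0.004 -0.002 -0.001]
```

Emit:
apply_moves(
  series=[
    [[0,-1,3],[0.002,-0.002,0]],
    [[0,0,2.5],[0,0,0]],
    [[0,0,0.5],[0,0,0]],
    [[0,0,0],[0,0,0]],
    [[0,0,0],[0,0,0]],
  ],
)

```text
t: 24.08
tool_pos: [0.5004, 0.3903, 0.1884]
orientation: [1.642, 2.677, -0.0]
force: [-0.0, -0.1, -0.3]
opening: 0.0932
gripper_force: 0.0
```

Emit:
apply_moves(
  series=[
    [[0,0,0],[0,0,0]],
    [[0,0,0],[0,0,0]],
    [[0,0,0],[0,0,0]],
    [[0,0,0],[0,0,0]],
    [[0,0,0],[0,0,0]],
    [[0,0,0],[0,0,0]],
    [[0,0,0],[0,0,0]],
    [[0,0,0],[0,0,0]],
    [[0,0,0],[0,0,0]],
  ],
  claw=0,
  newtons=12,
)

```text
t: 24.83
tool_pos: [0.5005, 0.3902, 0.1884]
orientation: [1.642, 2.677, -0.0]
force: [-0.3, 0.2, 0.5]
opening: 0.0502
gripper_force: 12.0
```

Emit:
apply_moves(
  series=[
    [[0,0,-5],[0,0,0]],
    [[0,0,-15],[0,0,0]],
    [[0,0,-25],[0,0,0]],
    [[0,0,-30],[0,0,0]],
    [[0,0,-15],[0,0,0]],
    [[0,0,0],[0,0,0]],
    [[0,0,0],[0,0,0]],
  ],
)

```text
t: 25.42
tool_pos: [0.501, 0.3907, 0.2809]
orientation: [1.641, 2.676, 0.005]
force: [0.1, -0.5, -0.7]
opening: 0.0498
gripper_force: 12.0
```

```bash
python3 -c "
from h import *
goal(623.7,-180.4,80,-26.1);plan(623.7,-180.4,85,-53.1)
"
```

```text
t 25.42 tip [501.  390.7  94.9] yaw 27.0 q6 0.11 F [ 0.1 -0.5 -0.7] open 49.8 gf 12.0
shift now-axes [-564.7 -149.5   14.4] after-turn axes [-458.8  361.4   14.9] turn [ 0.004 -0.002  0.926]
PLAN 17 rows of [-35.1   6.3   0.6] [0, 0, np.float64(0.0545)]
```

Emit:
apply_moves(
  series=[
    [[-17.5,3.2,0],[0,0,0.027]],
    [[-35.1,6.3,0.6],[0,0,0.0545]],
    [[-35.1,6.3,0.6],[0,0,0.0545]],
    [[-35.1,6.3,0.6],[0,0,0.0545]],
    [[-35.1,6.3,0.6],[0,0,0.0545]],
    [[-35.1,6.3,0.6],[0,0,0.0545]],
    [[-35.1,6.3,0.6],[0,0,0.0545]],
    [[-35.1,6.3,0.6],[0,0,0.0545]],
    [[-35.1,6.3,0.6],[0,0,0.0545]],
    [[-35.1,6.3,0.6],[0,0,0.0545]],
    [[-35.1,6.3,0.6],[0,0,0.0545]],
    [[-35.1,6.3,0.6],[0,0,0.0545]],
  ],
)

```text
t: 26.42
tool_pos: [0.6426, 0.0112, 0.2702]
orientation: [-2.39, -2.037, 0.003]
force: [0.8, -0.1, -0.7]
opening: 0.0496
gripper_force: 12.0
```

Emit:
apply_moves(
  series=[
    [[-35.1,6.3,0.6],[0,0,0.0545]],
    [[-35.1,6.3,0.6],[0,0,0.0545]],
    [[-35.1,6.3,0.6],[0,0,0.0545]],
    [[-35.1,6.3,0.6],[0,0,0.0545]],
    [[-35.1,6.3,0.6],[0,0,0.0545]],
    [[-17.5,3.2,0],[0,0,0.027]],
    [[0,0,0],[0,0,0]],
    [[0,0,0],[0,0,0]],
    [[0,0,0],[0,0,0]],
    [[0,0,0],[0,0,0]],
  ],
)

```text
t: 27.25
tool_pos: [0.6233, -0.1801, 0.2684]
orientation: [-2.664, -1.664, 0.001]
force: [0.7, 0.4, 0.3]
opening: 0.0495
gripper_force: 12.0
```

```bash
python3 -c "
from h import *
goal(623.7,-180.4,45.4,-26.1)
"
```

```text
t 27.25 tip [ 623.3 -180.1   82.4] yaw -26.0 q6 0.09 F [0.7 0.4 0.3] open 49.5 gf 12.0
shift now-axes [-0.1  0.5 37. ] after-turn axes [-0.1  0.5 37. ] turn [-0.001  0.     0.002]
```

Emit:
apply_moves(
  series=[
    [[0,0.3,8],[0,0,0.001]],
    [[0,0,12],[0,0,0]],
    [[0,0,8],[0,0,0]],
    [[0,0,3],[0,0,0]],
    [[0,0,1],[0,0,0]],
    [[0,0,0],[0,0,0]],
    [[0,0,0],[0,0,0]],
    [[0,0,0],[0,0,0]],
  ],
)

```text
t: 27.92
tool_pos: [0.6238, -0.1817, 0.2377]
orientation: [2.665, 1.66, 0.001]
force: [-0.5, -0.2, -0.9]
opening: 0.0499
gripper_force: 12.0
```

```bash
python3 -c "
from h import *
goal(623.7,-180.4,45.4,-26.1)
"
```

```text
t 27.92 tip [ 623.8 -181.7   51.7] yaw -26.2 q6 0.09 F [-0.5 -0.2 -0.9] open 49.9 gf 12.0
shift now-axes [ 1.2 -0.7  6.3] after-turn axes [ 1.2 -0.7  6.3] turn [ 0.002  0.    -0.001]
```

Emit:
apply_moves(
  series=[
    [[1,-0.6,2],[0.002,0,0]],
    [[0,0,1.5],[0,0,0]],
    [[0,0,1],[0,0,0]],
    [[0,0,0.6],[0,0,0]],
    [[0,0,0],[0,0,0]],
    [[0,0,0],[0,0,0]],
    [[0,0,0],[0,0,0]],
  ],
)

```text
t: 28.5
tool_pos: [0.6235, -0.1804, 0.2321]
orientation: [-2.666, -1.661, 0.001]
force: [0.1, -0.3, -0.6]
opening: 0.0498
gripper_force: 12.0
```

```bash
python3 -c "
from h import *
goal(623.7,-180.4,45.4,-26.1)
"
```

```text
t 28.50 tip [ 623.5 -180.4   46.1] yaw -26.2 q6 0.10 F [ 0.1 -0.3 -0.6] open 49.8 gf 12.0
shift now-axes [0.1 0.2 0.7] after-turn axes [0.1 0.2 0.7] turn [-0.001  0.    -0.001]
```

Emit:
apply_moves(
  series=[
    [[0,0,0.5],[0,0,0]],
    [[0,0,0.3],[0,0,0]],
    [[0,0,0],[0,0,0]],
    [[0,0,0],[0,0,0]],
  ],
)

```text
t: 28.83
tool_pos: [0.6235, -0.1805, 0.2314]
orientation: [-2.666, -1.661, 0.001]
force: [0.5, 0.3, 0.6]
opening: 0.0497
gripper_force: 12.0
```

Emit:
apply_moves(
  series=[
    [[0,0,0.3],[0,0,0]],
    [[0,0,0],[0,0,0]],
    [[0,0,0],[0,0,0]],
  ],
)

```text
t: 29.08
tool_pos: [0.6235, -0.1805, 0.2314]
orientation: [-2.666, -1.661, 0.001]
force: [-2.8, 1.7, 5.1]
opening: 0.0496
gripper_force: 12.0
```

Emit:
apply_moves(
  series=[
    [[0,0,0],[0,0,0]],
    [[0,0,0],[0,0,0]],
    [[0,0,0],[0,0,0]],
    [[0,0,0],[0,0,0]],
    [[0,0,-20],[0,0,0]],
    [[0,0,-30],[0,0,0]],
    [[0,0,-30],[0,0,0]],
    [[-15,0,-10],[0,0,0]],
    [[-30,0,0],[0,0,0]],
    [[-35,0,0],[0,0,0]],
    [[-35,0,0],[0,0,0]],
    [[-35,0,0],[0,0,0]],
  ],
  claw=1,
)

```text
t: 30.08
tool_pos: [0.5563, -0.3165, 0.3206]
orientation: [-2.665, -1.661, 0.002]
force: [1.0, -0.5, 1.0]
opening: 0.0929
gripper_force: 0.0
```

Emit:
apply_moves(
  series=[
    [[-35,0,0],[0,0,0]],
    [[-25,0,0],[0,0,0]],
    [[0,0,0],[0,0,0]],
    [[0,0,0],[0,0,0]],
  ],
)

```text
t: 30.42
tool_pos: [0.5297, -0.3706, 0.3203]
orientation: [-2.668, -1.656, 0.002]
force: [0.2, 0.6, 0.9]
opening: 0.0928
gripper_force: 0.0
```

```bash
python3 -c "
from h import *
p,d=robot.read_camera('top');q,d=robot.read_camera('scene');np.savez('c4.npz',p=p,q=q)
c=[p[127:187,264:344],q[150:210,144:224]]
a=np.hstack([cv2.resize(i,None,fx=5,fy=5,interpolation=2) for i in c])
b=np.hstack([cv2.resize(i,(400,300)) for i in (p,q)])
cv2.imwrite('pics/m4.png',np.vstack([a,b]))
print(1000*cast('top',[(303.5,155)],.058))
"
```

```text
[[ 614.56703909 -172.89023229]]
```

View pics/m4.png

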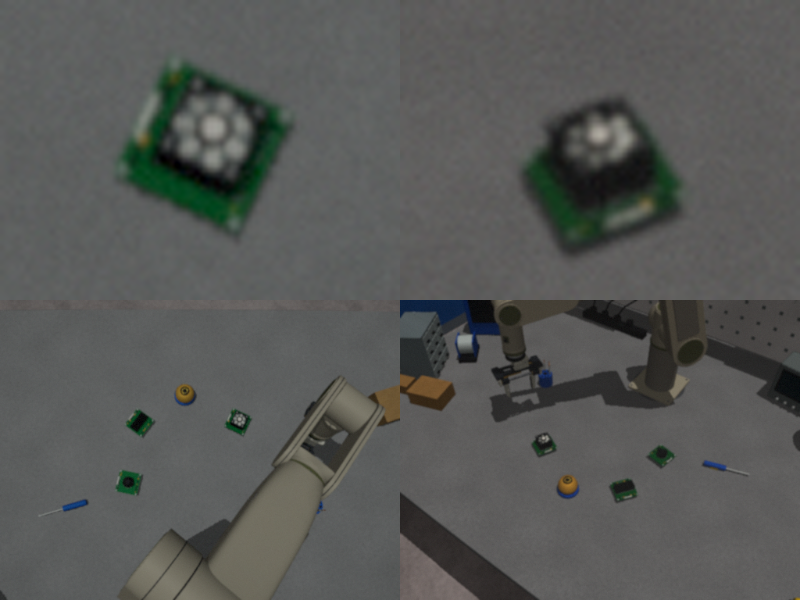

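The fan lies flat and square on the square sink, with its hub at (213,128) in the top crop and (598,133) in the scene crop. The bystanders haven't moved. One last check on the hub, then I'll hand in.

```bash
python3 -c "
from h import *
print(1000*cast('top',[(306.1,152.1)],.057),1000*cast('scene',[(183.1,176.1)],.057))
"
```

```text
[[ 623.33123274 -180.75550875]] [[ 621.96988592 -182.93799457]]
```

```bash
python3 -c "
from plant import robot
print(robot.close_job())"
```

```text
the job is handed in; nothing more can be done
None
```

I put all three heat sinks on their matching lids and the fan on the square sink, centred to within about 1–3 mm as far as the cameras can tell; bystanders looked unmoved, and I handed the job in at about 31 s (no verdict returned).

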